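Draw out the filter tray of the solder fume box

ROBOT

A 6-joint arm with a two-finger parallel gripper is mounted at the origin on a cart in front of the work surface, level with it; the furniture and walls round the work are solid. World frame = base frame: x ahead of the robot, y to its left, z up, the work surface at z = 0. Lengths are in m, angles in degrees, forces in N, time in s.
With the tool pointing down it reaches from about 0.35 to 0.875 m from the base axis. Payload 4.2 kg.
Tool frame: the origin (TCP) lies between the finger pads; the fingertips stand 8 mm ahead of it and the grasp point (between the pads) lies 11 mm behind it; z points along the fingers, y is the line along which they close (so a half turn about z gives the same grasp; the last joint's range is limited). The gripper opens to 87 mm and grips with 3 to 60 N. Pads are 19 mm wide; open, the fingers measure 117 mm over their backs; the gripper's body (75 mm by 190 mm) begins 51 mm behind the grasp point.
Start: joints at [-50.099, 22.042, 0.453, 0, -68.411, -14.817], TCP at [0.265, -0.566, 0.231] pointing down, gripper open.
Joint ranges: [-179.83, 179.83], [-69.29, 118.12], [-61.27, 80.66], [-181.25, 117.63], [-171.15, -9.14], [-177.46, 177.46]. Speed limits (degrees/s): [159.86, 159.86, 180, 180, 180, 180].

INTERFACE

Orientations are given as a 3x3 rotation matrix whose columns are the frame's x, y, z axes.
In Python, from station import sense, capture, camera_model, finish_job, find_in gives the robot as it stands. The module is installed in compiled form; this text tells all that it offers.
- The arm moves only by the tool arm_command, never from a script. Its argument "motion" is a list of rows, each a list of 7 numbers: the finger opening in mm, from 0 to 87, then the shift along the tool's x, y, z in mm, then the turn, a rotation vector about the tool's x, y, z in rad. In form: [[jaw, dx, dy, dz, rx, ry, rz], ...]. A call has 1 to 8 rows; each row shifts and turns the commanded pose from where the row before left it, along the tool's axes as they then stand; what a row does not reach is not made up. A row lasts 1/10 s, in which the tool goes at most 50 mm and 8.59 degrees, less where a joint would pass 70% of its speed; a pose out of reach is approached as far as the arm can. A call with a gripper value outside its range is refused whole. The fingers move at their own pace and stop on an object; the grip force is fixed at half the most. Time passes only in rows, so rows that do not move let the fingers close. It gives the time, the measured TCP pose, the force, the opening and the grip force at its end, in the units of the state.
- sense(): the state, without advancing time (a new reading comes with each control period).
- capture(name): name is "scene" or "top"; returns the picture (384x512x3 uint8, red, green, blue); there is no depth.
- camera_model(name): a dict with "fx", "fy", "cx", "cy" (pixels), "R" (3x3) and "t" (3): a world point X has camera coordinates R X + t. Camera axes: x right, y down, z forward; pixel columns grow to the right and rows downward; lengths in m; the calibration is good to about 2 mm. A picture is of the moment at which its call begins. camera_model takes no time and is no camera call.
- finish_job(): hands the job in; it is judged then, once.
Trained networks look in the newest picture that a camera, given by its name, has taken for a name from the list of things; names that differ only in an ending like _2 or _b are one class to them, and where a whole thing is asked for, a point or a joint stands for the part that bears it (a point fixed in the world has none). Each returns a list of dicts, best first, with "p" (0 to 1); they miss things now and then, are a little off and sometimes report something else, mostly with a low value. They report only what shows in the picture. A call takes as long as a camera call.
- find_in(target, camera): "location" ([row, column] in pixels, amid what is visible of it).
The state is a dict: "time_s": time; "joints": joint angles; "joint_velocities": joint speeds; "effort": joint torques, N m; "tcp_pos": TCP position; "ee_rot": TCP orientation; "wrist_force": force on the tool from outside, world axes, zero at the start; "moment": the same for the moment, N m; "gripper_width": opening from 0.0 (shut) to 1.0 (fully open); "gripper_force": force on a finger pad.
Only numpy, scipy, OpenCV 4.12 (cv2) and the standard library are available. Lean on these libraries where they do the work, as an engineer would, in place of code of your own. Each camera call takes 0.05 s, during which the arm holds its last target. There are 200 camera calls.

TASK

Open the low grey solder fume box for a filter change: with a fingertip swing the hook catch at each front corner well outward, off its stud, while the tray stays shut; then hook a fingertip behind the upturned lip of the front pull and draw the filter tray steadily out to its stop. Only push and pull with the fingertips, without pinching the lip or jerking the tray. Leave the filter lying in the tray and both catches swung out, and do not disturb the small motor and phono plug on the deck or the solder reel and side cutters beside the box.

Things in the scene. Friction and masses are not known exactly. Their poses are not given: they have to be found in the camera images.
- fume_box: Low grey sheet-metal box screwed to the bench: 200 mm wide (y), 150 mm deep (x), perforated deck 88 mm above the bench, fan hood 33 mm high on the deck from x = 118 to 148 mm. Origin: at bench height under the middle of its front edge. x points to its rear, y to its left as seen from the front, z up. At yaw 0 the front faces the robot.
- tray_slide (a joint): Filter tray on level runners: 0 = shut, grows to 0.10 m at its stop as it is drawn out along the box's -x. About 3 N of friction; stays where left. Front panel 14 mm thick (box x = -14 to 0 when shut), 196 mm wide, top 86 mm above the bench. While either catch is hooked before its stud, it can move only about 3 mm.
- pull_lip (a point): Middle of the inner upper edge of the pull's upturned lip, 80 mm above the bench, at box x = -49 mm when shut; moves with the tray, axes as fume_box. The lip is 5 mm thick, rises 20 mm above the pull's ledge (its rounded edge 3 mm more) and leaves a gap of 34 mm to the front panel behind it, open above, for fingertips.
- tray: The filter tray with front panel, studs and pull; origin coincides with the fume_box origin when shut and moves with the tray. The pull is an aluminium J-profile, 110 mm long (y), on the middle of the front: a ledge 60 mm above the bench juts forward and turns up in the lip. Pressing on the lip's robot side and its inside at once is pinching it.
- tray_floor (a point): Middle of the tray's floor, 16.5 mm above the bench; moves with the tray, axes as fume_box.
- stud_left (a point): Top of the left steel stud on the tray's front panel, 7 mm across, rising 12 mm above deck height, at box x = -7, y = +71 mm when shut; moves with the tray.
- stud_right (a point): Top of the right stud, as stud_left, at y = -71 mm.
- catch_left (a joint): Flat steel hook catch on the deck, left (+y) front corner: 0 = hooked before its stud; grows as its front end swings outward (left) to a stop at 1.2 rad. Pivot upright at box x = 55, y = +85 mm, friction 0.03 N m, stays where left. Arm 12 mm wide, 3 to 8 mm above the deck, reaching 77 mm ahead of the pivot. Off its stud beyond 0.3 rad; well outward: over 0.6.
- peg_left (a point): Middle of the top of the left catch's upright black thumb peg, 12 mm across, standing on the arm 35 mm forward of the pivot; the peg rises from 8 to 27 mm above the deck. Moves with the catch.
- catch_right (a joint): Mirror image of catch_left at the right (-y) front corner, pivot at box x = 55, y = -85 mm; 0 = hooked, grows as its front end swings outward (to the right), up to 1.2 rad.
- peg_right (a point): Middle of the top of the right catch's thumb peg, as peg_left.
- filter: Pleated paper filter in a card frame, 112 x 166 x 34 mm, 0.15 kg, lying loose in the tray and hidden until it is drawn out; origin at the middle of its underside.
- solder_reel: Blue reel of solder, 64 mm across, 44 mm high, standing on the bench to the left of the box. Origin under its middle. Bystander.
- small_motor: Small d.c. motor in a brass bracket, 33 x 46 x 25 mm, lying on the rear half of the deck beside the rca_plug (which is left and which right varies). Origin under its middle. Bystander.
- side_cutters: Side cutters with red and blue grips, 170 x 60 x 16 mm, lying on the bench to the right of the box. Bystander.
- rca_plug: Small yellow phono plug, 42 mm long, 11 mm thick, lying on the rear half of the deck. Origin under its middle. Bystander.

How it is judged (in metres and radians):
On the way, in this order (a step that is already met when the one before it is completed fails the run):
1. both catches are swung outward, off their studs, with the tray still shut (value of joint each of catch_left, catch_right above 0.6 rad and value of joint tray_slide below 0.012 m), for 0.1 s.
2. the tray is being drawn out by the fingers in its pull (value of joint tray_slide above 0.04 m and contact force between the fingers and tray above 0.5 N), for 0.1 s.
At the end, for the whole second after the job is handed in: The tray stands within 7 mm of its stop (joint over 0.093 of 0.10 m), both catches are swung out more than 0.6 rad, and the filter lies at rest flat in the tray (less than 6 mm above its floor and 20 mm from its middle) (value of joint tray_slide above 0.093 m and value of joint each of catch_left, catch_right above 0.6 rad and z of filter in the frame of tray_floor below 0.006 m and horizontal distance between filter and tray_floor below 0.02 m and linear speed of filter below 0.02 m/s); the robot touches nothing.
It fails at once if the lip is pinched: fingers press on its outer face and on its inside at once (contact force between the fingers and lip_outside above 2 N and contact force between the fingers and lip_inside above 2 N).
It fails at once if the tray is jerked (faster than 0.4 m/s) (velocity of joint tray_slide above 0.4 m/s).
It fails at once if the filter is lifted in the tray by more than 15 mm (z of filter in the frame of tray_floor above 0.015 m).
It fails at once if a bystander is moved more than 15 mm (distance of any of small_motor, rca_plug, solder_reel, side_cutters from where it was at the start of the episode above 0.015 m).
It also fails if it takes over 48 s, if anything falls off the work surface, if the arm or the gripper's body presses on something with over 40 N, if the wrist force passes 120 N, or if a joint passes its speed limit or range.

## Working session

There is one attempt and no reset: what is moved stays moved. The work goes in short steps, Python scripts to look and compute and a tool call to move; the robot and the scene stay as the last step left them, time stands still between calls to the robot, and variables do not carry over. Pictures are saved under pics/ and viewed, at most 10 in all, crops included, and the job is handed in when it is done.

Besides the shell and the picture viewer there is one more tool, called in YAML: its name, and indented under it one key for each argument. arm_command: Moves the arm, as the interface text tells. Its arguments: {"type":"object","properties":{"motion":{"type":"array"}},"required":["motion"]}

```bash
mkdir -p pics
cat > h.py <<'E'
import numpy as np, cv2
from station import *
def ray(cam,rc,z):
    m=camera_model(cam);R=np.array(m["R"]);t=np.array(m["t"])
    d=R.T@np.array([(rc[1]-m["cx"])/m["fx"],(rc[0]-m["cy"])/m["fy"],1]);c=-R.T@t
    return c+d*(z-c[2])/d[2]
def save(cam,n):
    p=capture(cam);cv2.imwrite(f"pics/{n}.png",p[:,:,::-1]);return p
E
python3 - <<'E'
from h import *
np.set_printoptions(precision=3,suppress=True)
s=sense();print(s["time_s"],s["tcp_pos"],s["ee_rot"],s["wrist_force"])
Z=dict(peg_left=.115,peg_right=.115,stud_left=.1,stud_right=.1,pull_lip=.08,fume_box=.088,small_motor=.1,rca_plug=.093,solder_reel=.03,side_cutters=.01)
for cam in("scene","top"):
    save(cam,cam+"0")
    for n,z in Z.items():
        for d in find_in(n,cam)[:2]: print(cam,n,round(d["p"],2),np.round(d["location"],1),ray(cam,d["location"],z))
E
```

```text
0.0 [ 0.265 -0.566  0.229] [[-0.906 -0.424 -0.001]
 [-0.424  0.906  0.002]
 [ 0.     0.002 -1.   ]] [0.146 0.102 0.063]
scene peg_left 0.6 [190.5 240.3] [ 0.599 -0.18   0.115]
scene peg_right 0.7 [196.7 267.9] [ 0.533 -0.189  0.115]
scene peg_right 0.68 [163.5 279.6] [ 0.588 -0.341  0.115]
scene stud_left 0.98 [198.1 269.3] [ 0.539 -0.206  0.1  ]
scene stud_right 0.83 [197.2 268.4] [ 0.543 -0.208  0.1  ]
scene pull_lip 0.84 [196.7 265.3] [ 0.566 -0.234  0.08 ]
scene pull_lip 0.22 [163.7 278.3] [ 0.623 -0.4    0.08 ]
scene fume_box 0.56 [188.  242.4] [ 0.627 -0.229  0.088]
scene small_motor 0.61 [178.6 229.6] [ 0.668 -0.234  0.1  ]
scene rca_plug 0.19 [196.4 268.2] [ 0.551 -0.22   0.093]
scene solder_reel 0.91 [237.  205.5] [ 0.635 -0.089  0.03 ]
top peg_left 0.81 [191.1 240.7] [ 0.613 -0.197  0.115]
top peg_right 0.71 [198.2 321.7] [ 0.596 -0.365  0.115]
top stud_left 0.71 [211.3 279.9] [ 0.57  -0.279  0.1  ]
top stud_left 0.6 [190.6 241.4] [ 0.615 -0.198  0.1  ]
top stud_right 0.57 [212.9 280.1] [ 0.567 -0.279  0.1  ]
top pull_lip 0.63 [216.6 278.1] [ 0.559 -0.277  0.08 ]
top fume_box 0.63 [179.7 281.8] [ 0.638 -0.285  0.088]
top small_motor 0.66 [159.7 262.2] [ 0.68  -0.243  0.1  ]
top rca_plug 0.45 [160.4 300.1] [ 0.679 -0.325  0.093]
top solder_reel 0.9 [182.2 195.6] [ 0.64  -0.094  0.03 ]
top side_cutters 0.76 [166.5 368.8] [ 0.675 -0.496  0.01 ]
```

View pics/top0.png

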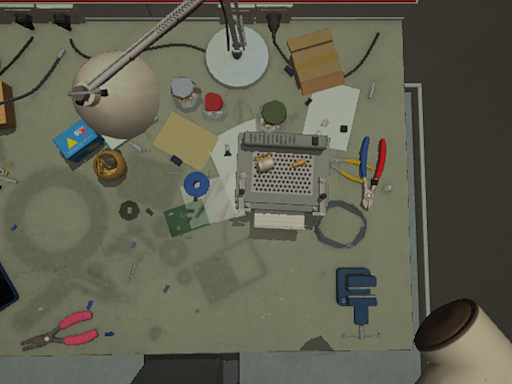

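View pics/scene0.png

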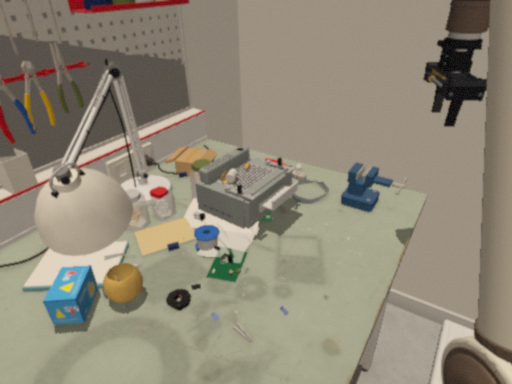

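The top view shows the box at about cols 238–328, rows 133–228: the pull in front at (221,279), the motor at (162,264), the plug at (163,300), the cutters at the right and the blue reel at the left. The scene view shows the same layout. I'll zoom in.

Run:
```python
import cv2
a=cv2.imread("pics/top0.png")[125:240,225:340];cv2.imwrite("pics/z.png",cv2.resize(a,None,fx=5,fy=5,interpolation=cv2.INTER_CUBIC))
```

```text
(no output)
```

View pics/z.png

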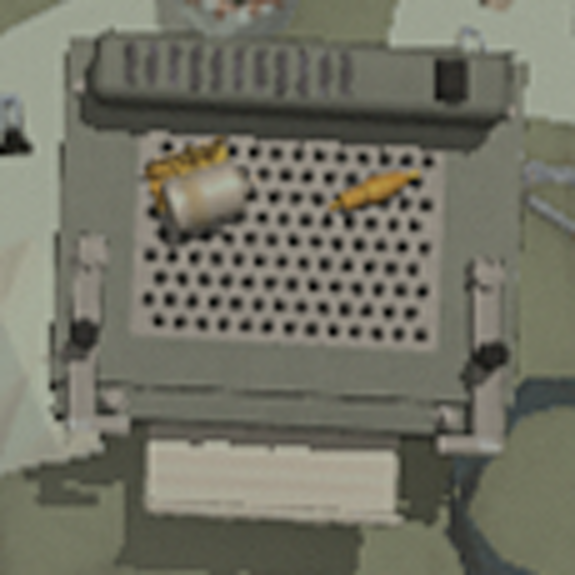

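The zoom shows the pegs at (191.4,241.6) and (196,323), the studs at (204.6,248.6) and (207.4,315), and hooks ahead of the studs. The box is yawed slightly.

Run:
```python
from h import *
np.set_printoptions(precision=4,suppress=True)
Z=[.113,.113,.098,.098,.088,.088]
px=[(191.4,241.6),(196,323),(204.6,248.6),(207.4,315),]
B=np.array([[.02,.085],[.02,-.085],[-.007,.071],[-.007,-.071]])
W=np.array([ray("top",p,z)[:2] for p,z in zip(px,Z)]);print(W)
cb,cw=B.mean(0),W.mean(0);b=B-cb;w=W-cw
th=np.arctan2((b[:,0]*w[:,1]-b[:,1]*w[:,0]).sum(),(b*w).sum())
R=np.array([[np.cos(th),-np.sin(th)],[np.sin(th),np.cos(th)]]);o=cw-R@cb
print(np.degrees(th),o,W-(B@R.T+o))
for n,q in dict(pl=(.02,.085),pr=(.02,-.085),lip=(-.049,0),hoodR=(.118,-.1),hoodL=(.118,.1)).items():print(n,R@q+o)
print("lip front px",ray("top",(125+512/5,225+270/5),.08))
```

```text
[[ 0.6122 -0.1985]
 [ 0.6009 -0.3685]
 [ 0.5852 -0.213 ]
 [ 0.5778 -0.3537]]
-3.3916448896838687 [ 0.5876 -0.2831] [[-0.0003  0.0008]
 [-0.0016  0.0006]
 [ 0.0004 -0.0013]
 [ 0.0014 -0.0002]]
pl [ 0.6125 -0.1994]
pr [ 0.6025 -0.3691]
lip [ 0.5386 -0.2802]
hoodR [ 0.6994 -0.3899]
hoodL [ 0.7113 -0.1902]
lip front px [ 0.5363 -0.2781  0.08  ]
```

arm_command:
  motion:
    - [0,0,0,0,0,0,0.124]
    - [0,0,0,0,0,0,0.124]
    - [0,0,0,0,0,0,0.124]
    - [0,0,0,0,0,0,0.126]
    - [0,0,0,0,0,0,0]
    - [0,0,0,0,0,0,0]

```text
time_s: 1.7
tcp_pos: [0.265, -0.566, 0.2306]
ee_rot: [[-0.998, 0.057, 0.0], [0.057, 0.998, -0.0], [-0.0, -0.0, -1.0]]
wrist_force: [-0.8, -0.2, 0.1]
gripper_width: 0.535
gripper_force: 0.0
```

arm_command:
  motion:
    - [0,-40,31,0,0,0,0]
    - [0,-40,31,0,0,0,0]
    - [0,-40,31,0,0,0,0]
    - [0,-40,31,0,0,0,0]
    - [0,-40,31,0,0,0,0]
    - [0,-40,31,0,0,0,0]
    - [0,-40,31,0,0,0,0]
    - [0,-40,31,0,0,0,0]

```text
time_s: 2.5
tcp_pos: [0.5968, -0.3391, 0.2308]
ee_rot: [[-0.998, 0.058, 0.0], [0.058, 0.998, -0.0], [-0.0, -0.0, -1.0]]
wrist_force: [0.6, -0.6, -0.5]
gripper_width: -0.0
gripper_force: 0.0
```

```bash
cat >> h.py <<'E'
O=np.array([.5876,-.2831]);TH=np.radians(-3.4)
RB=np.array([[np.cos(TH),-np.sin(TH)],[np.sin(TH),np.cos(TH)]])
def st():
    s=sense();p=np.array(s["tcp_pos"]);r=np.array(s["ee_rot"])
    print("t",s["time_s"],"box mm",np.round(1e3*np.r_[RB.T@(p[:2]-O),p[2]],1),"yaw x-axis",np.degrees(np.arctan2(-r[1,0],-r[0,0])).round(2),"tilt",np.round(r[:,2],3),"F",np.round(s["wrist_force"],1),"w",s["gripper_width"])
E
python3 -c "from h import *;st()"
```

```text
t 2.5 box mm [ 12.6 -55.3 230.8] yaw x-axis -3.3 tilt [ 0. -0. -1.] F [ 0.6 -0.6 -0.5] w -0.0001624452477460077
```

arm_command:
  motion:
    - [0,-5,2,30,0,0,0]
    - [0,0,0,30,0,0,0]
    - [0,0,0,30,0,0,0]
    - [0,0,0,20,0,0,0]
    - [0,0,0,10,0,0,0]
    - [0,0,0,0,0,0,0]
    - [0,0,0,0,0,0,0]

```text
time_s: 3.2
tcp_pos: [0.6011, -0.3392, 0.1117]
ee_rot: [[-0.998, 0.059, 0.002], [0.059, 0.998, -0.001], [-0.002, -0.001, -1.0]]
wrist_force: [-0.5, 0.5, 0.7]
gripper_width: 0.006
gripper_force: 0.0
```

Run:
```python
from h import *
st();a=save("top","t1")[125:240,225:340,::-1];b=save("scene","s1")[130:245,180:325,::-1]
a=cv2.resize(a,(400,400));b=cv2.resize(b,(400,400));cv2.imwrite("pics/c1.png",np.hstack([a,b]))
```

```text
t 3.2 box mm [ 16.8 -55.2 111.7] yaw x-axis -3.4 tilt [ 0.002 -0.001 -1.   ] F [-0.5  0.5  0.7] w 0.006095413448637454
```

View pics/c1.png

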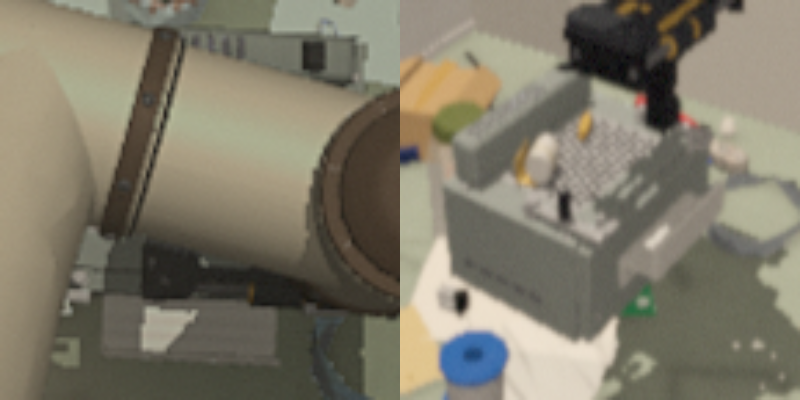

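The tool stands over the deck inside the right peg (finger at about (660,100) in the right half of the crop). It is clear of the motor and plug, so I'll push outward.

arm_command:
  motion:
    - [0,-2,-5,0,0,0,0]
    - [0,-2,-5,0,0,0,0]
    - [0,-2,-5,0,0,0,0]
    - [0,-2,-5,0,0,0,0]
    - [0,-2,-5,0,0,0,0]
    - [0,-2,-5,0,0,0,0]
    - [0,-2,-5,0,0,0,0]
    - [0,-1,-4,0,0,0,0]

```text
time_s: 4.1
tcp_pos: [0.6141, -0.3787, 0.1103]
ee_rot: [[-0.998, 0.06, 0.002], [0.06, 0.998, 0.0], [-0.002, 0.0, -1.0]]
wrist_force: [3.0, 3.3, -0.4]
gripper_width: 0.009
gripper_force: 1.7
```

arm_command:
  motion:
    - [0,0,0,0,0,0,0]
    - [0,0,10,-5,0,0,0]
    - [0,0,15,-20,0,0,0]
    - [0,2,15,-20,0,0,0]
    - [0,4,25,-5,0,0,0]
    - [0,4,25,0,0,0,0]
    - [0,4,25,0,0,0,0]
    - [0,0,20,0,0,0,0]

```text
time_s: 4.9
tcp_pos: [0.6074, -0.2405, 0.164]
ee_rot: [[-0.998, 0.058, 0.004], [0.058, 0.998, -0.001], [-0.004, -0.001, -1.0]]
wrist_force: [0.2, 0.6, 0.1]
gripper_width: 0.009
gripper_force: 0.0
```

Run:
```python
from h import *
st()
for c in("top","scene"):
    capture(c)
    for d in find_in("peg_right",c): print(c,d,RB.T@(ray(c,d["location"],.113)[:2]-O))
```

```text
t 4.9 box mm [ 17.2  43.7 164. ] yaw x-axis -3.34 tilt [ 0.004 -0.001 -1.   ] F [0.2 0.6 0.1] w 0.008687251045004092
top {'location': [196.0, 336.8], 'p': 0.75} [ 0.01981228 -0.11337652]
scene {'location': [163.6, 278.4], 'p': 0.44} [ 0.00819625 -0.05943112]
scene {'location': [191.6, 241.1], 'p': 0.27} [0.00297825 0.10424674]
```

arm_command:
  motion:
    - [0,-2,0,15,0,0,0]
    - [0,0,0,20,0,0,0]
    - [0,0,0,15,0,0,0]
    - [0,0,0,5,0,0,0]
    - [0,0,0,0,0,0,0]

```text
time_s: 5.6
tcp_pos: [0.6085, -0.2437, 0.104]
ee_rot: [[-0.998, 0.061, -0.003], [0.061, 0.998, 0.0], [0.003, 0.0, -1.0]]
wrist_force: [-0.2, -0.4, 0.6]
gripper_width: 0.006
gripper_force: 0.0
```

```bash
python3 -c "from h import *;st()"
```

```text
t 5.6 box mm [ 18.5  40.6 104. ] yaw x-axis -3.5 tilt [-0.003  0.    -1.   ] F [-0.2 -0.4  0.6] w 0.006070426653670186
```

arm_command:
  motion:
    - [0,0,5,-6,0,0,0]
    - [0,0,7,0,0,0,0]
    - [0,-1,7,0,0,0,0]
    - [0,-2,7,0,0,0,0]
    - [0,-3,7,0,0,0,0]
    - [0,-3,7,0,0,0,0]
    - [0,-3,7,0,0,0,0]
    - [0,-2,7,0,0,0,0]

```text
time_s: 6.4
tcp_pos: [0.6276, -0.1898, 0.1117]
ee_rot: [[-0.998, 0.06, 0.002], [0.06, 0.998, -0.001], [-0.002, -0.001, -1.0]]
wrist_force: [2.5, -3.7, -1.2]
gripper_width: 0.005
gripper_force: 1.7
```

arm_command:
  motion:
    - [0,0,0,0,0,0,0]
    - [0,0,-10,-5,0,0,0]
    - [0,0,-15,-20,0,0,0]
    - [0,10,-15,-20,0,0,0]
    - [0,35,-20,-5,0,0,0]
    - [0,35,-25,0,0,0,0]
    - [0,10,-5,0,0,0,0]
    - [0,0,0,0,0,0,0]

```text
time_s: 7.2
tcp_pos: [0.5297, -0.2758, 0.1623]
ee_rot: [[-0.998, 0.063, 0.0], [0.063, 0.998, 0.0], [-0.0, 0.0, -1.0]]
wrist_force: [1.2, 0.3, -0.6]
gripper_width: 0.002
gripper_force: 0.0
```

Run:
```python
from h import *
st();a=save("top","t2")[125:240,225:340,::-1];b=save("scene","s2")[130:245,180:325,::-1]
a=cv2.resize(a,(400,400));b=cv2.resize(b,(400,400));cv2.imwrite("pics/c2.png",np.hstack([a,b]))
```

```text
t 7.2 box mm [-58.3   3.9 162.3] yaw x-axis -3.61 tilt [ 0.  0. -1.] F [ 1.2  0.3 -0.6] w 0.002250470009006692
```

View pics/c2.png

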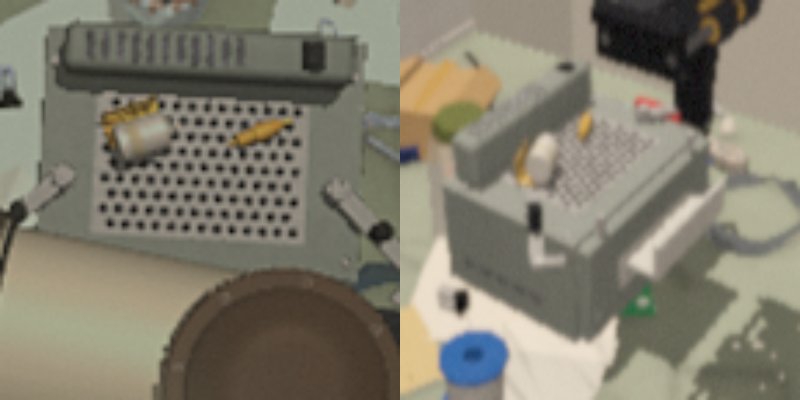

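Both catches are swung out by about 50° (pegs at (15,215) and (380,232) in the left half of the crop) and the tray is still shut. Next I'll go above the gap behind the lip.

arm_command:
  motion:
    - [0,-14,-2,20,0,0,0]
    - [0,-13,-2,20,0,0,0]
    - [0,0,0,20,0,0,0]
    - [0,0,0,0,0,0,0]
    - [0,0,0,0,0,0,0]
    - [0,0,0,0,0,0,0]

```text
time_s: 7.9
tcp_pos: [0.5591, -0.28, 0.1027]
ee_rot: [[-0.998, 0.059, 0.002], [0.059, 0.998, -0.001], [-0.002, -0.001, -1.0]]
wrist_force: [-0.1, 0.0, -0.3]
gripper_width: 0.009
gripper_force: 0.0
```

```bash
python3 -c "
from h import *
st();b=save('scene','s3')[150:225,235:335,::-1];cv2.imwrite('pics/c3.png',cv2.resize(b,(800,600),interpolation=cv2.INTER_CUBIC))"
```

```text
t 7.9 box mm [-28.7   1.4 102.7] yaw x-axis -3.39 tilt [ 0.002 -0.001 -1.   ] F [-0.1  0.  -0.3] w 0.009151407374125405
```

View pics/c3.png

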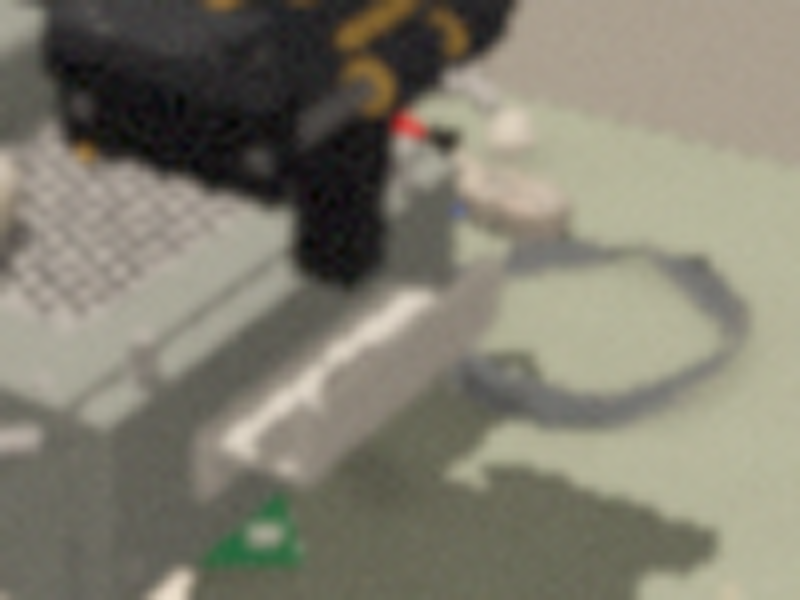

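The fingertips (340,275) are above the gap between the panel and the lip, so I'll lower them in.

arm_command:
  motion:
    - [0,3,0,6,0,0,0]
    - [0,0,0,7,0,0,0]
    - [0,0,0,7,0,0,0]
    - [0,0,0,7,0,0,0]
    - [0,0,0,0,0,0,0]
    - [0,0,0,0,0,0,0]

```text
time_s: 8.55
tcp_pos: [0.5548, -0.28, 0.0742]
ee_rot: [[-0.998, 0.06, -0.001], [0.06, 0.998, -0.0], [0.001, -0.0, -1.0]]
wrist_force: [0.5, 0.4, 1.0]
gripper_width: 0.008
gripper_force: 0.0
```

```bash
python3 -c "from h import *;st()"
```

```text
t 8.55 box mm [-32.9   1.2  74.2] yaw x-axis -3.45 tilt [-0.001 -0.    -1.   ] F [0.5 0.4 1. ] w 0.008296367385079401
```

arm_command:
  motion:
    - [0,3,0,0,0,0,0]
    - [0,3,0,0,0,0,0]
    - [0,4,0,0,0,0,0]
    - [0,6,0,0,0,0,0]
    - [0,8,0,0,0,0,0]
    - [0,8,0,0,0,0,0]
    - [0,8,0,0,0,0,0]
    - [0,8,0,0,0,0,0]

```text
time_s: 9.35
tcp_pos: [0.5065, -0.2769, 0.0749]
ee_rot: [[-0.998, 0.06, 0.001], [0.06, 0.998, -0.0], [-0.001, -0.0, -1.0]]
wrist_force: [4.4, 0.0, -0.7]
gripper_width: 0.007
gripper_force: 2.0
```

arm_command:
  motion:
    - [0,8,0,0,0,0,0]
    - [0,8,0,0,0,0,0]
    - [0,8,0,0,0,0,0]
    - [0,8,0,0,0,0,0]
    - [0,6,0,0,0,0,0]
    - [0,5,0,0,0,0,0]
    - [0,4,0,0,0,0,0]
    - [0,0,0,0,0,0,0]

```text
time_s: 10.15
tcp_pos: [0.4588, -0.2742, 0.0744]
ee_rot: [[-0.998, 0.06, -0.002], [0.06, 0.998, 0.0], [0.002, 0.0, -1.0]]
wrist_force: [1.0, -0.2, 1.4]
gripper_width: 0.004
gripper_force: 0.7
```

```bash
python3 -c "from h import *;st()"
```

```text
t 10.15 box mm [-129.1    1.2   74.4] yaw x-axis -3.46 tilt [-0.002  0.    -1.   ] F [ 1.  -0.2  1.4] w 0.0036958682497082894
```

arm_command:
  motion:
    - [0,2,0,0,0,0,0]
    - [0,2,0,0,0,0,0]
    - [0,2,0,0,0,0,0]
    - [0,2,0,0,0,0,0]
    - [0,2,0,0,0,0,0]
    - [0,0,0,0,0,0,0]

```text
time_s: 10.75
tcp_pos: [0.4499, -0.2737, 0.0745]
ee_rot: [[-0.998, 0.06, 0.0], [0.06, 0.998, -0.0], [-0.0, -0.0, -1.0]]
wrist_force: [3.1, -0.1, -1.3]
gripper_width: 0.007
gripper_force: 1.7
```

arm_command:
  motion:
    - [0,2,0,0,0,0,0]
    - [0,2,0,0,0,0,0]
    - [0,1,0,0,0,0,0]
    - [0,0,0,0,0,0,0]

```text
time_s: 11.15
tcp_pos: [0.4497, -0.2737, 0.0747]
ee_rot: [[-0.998, 0.06, 0.01], [0.06, 0.998, -0.002], [-0.01, -0.001, -1.0]]
wrist_force: [11.9, -0.8, -7.6]
gripper_width: 0.004
gripper_force: 5.9
```

The tray is against its stop: the force is up to 12 N and the tool has stopped moving. I'll release and lift out.

arm_command:
  motion:
    - [0,-4,0,0,0,0,0]
    - [0,-4,0,0,0,0,0]
    - [0,-4,0,0,0,0,0]
    - [0,0,0,0,0,0,0]
    - [0,0,0,-8,0,0,0]
    - [0,0,0,-15,0,0,0]
    - [0,0,0,-30,0,0,0]
    - [0,0,0,-40,0,0,0]

```text
time_s: 11.95
tcp_pos: [0.4552, -0.2736, 0.1674]
ee_rot: [[-0.998, 0.061, -0.005], [0.061, 0.998, 0.002], [0.005, 0.001, -1.0]]
wrist_force: [0.6, -0.2, 0.8]
gripper_width: 0.006
gripper_force: 0.0
```

arm_command:
  motion:
    - [0,0,-30,-40,0,0,0]
    - [0,0,-40,0,0,0,0]
    - [0,0,-40,0,0,0,0]
    - [0,0,-40,0,0,0,0]
    - [0,0,-40,0,0,0,0]
    - [0,0,-40,0,0,0,0]
    - [0,0,0,0,0,0,0]
    - [0,0,0,0,0,0,0]

```text
time_s: 12.75
tcp_pos: [0.4422, -0.5039, 0.2071]
ee_rot: [[-0.998, 0.062, -0.001], [0.062, 0.998, 0.001], [0.001, 0.001, -1.0]]
wrist_force: [-0.1, -0.1, 0.3]
gripper_width: 0.004
gripper_force: 0.0
```

```bash
python3 -c "
from h import *
st();b=save('top','t4')[125:270,205:400,::-1];cv2.imwrite('pics/c4.png',cv2.resize(b,None,fx=4,fy=4,interpolation=cv2.INTER_CUBIC))"
```

```text
t 12.75 box mm [-132.1 -229.1  207.1] yaw x-axis -3.57 tilt [-0.001  0.001 -1.   ] F [-0.1 -0.1  0.3] w 0.0038667601607815633
```

View pics/c4.png

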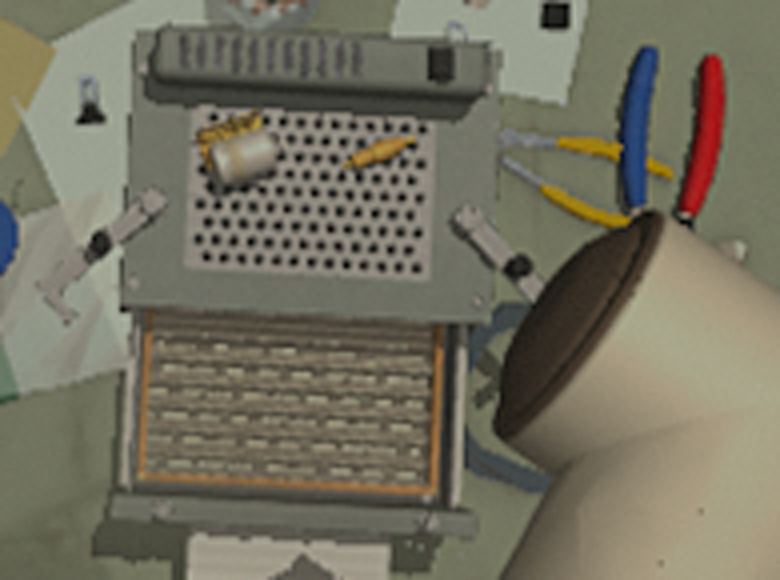

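The tray is fully out, with the panel at about row 515 of the crop and the filter flat in it. Both catches are about 50° out (pegs at (98,245) and (517,268)), and the motor and plug have not moved.

```bash
python3 -c "
from station import *
print(finish_job())"
```

```text
the job is handed in; nothing more can be done
None
```

I swung both catches out about 50°, drew the tray to its stop with the filter lying flat in it, left the bystanders in place as far as the last picture shows, and handed the job in at about 13 s (no verdict was returned).

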